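Drive the stuck axle pin out of a workbench caster

TASK

Take the blue-handled drift punch from the rack and use it to drive the stuck axle pin down and out of the red caster, from the top, until the punch's collar rests on the caster. Let go and leave the punch standing there in the bore to keep the wheel in place; leave the green caster's pin in.

Things in the scene. Friction and masses are not known exactly. Their poses are not given: they have to be found in the camera images.
- punch_mid (a point): Drift punch, upright in a rack (top 85 mm high) beside a yellow awl and an orange chisel, 80 mm apart in any order. Blue round handle 22 mm wide, 70 mm long; under it a black collar 52 mm wide, 6 mm thick; then a steel shank 10 mm wide, 66 mm long, loose in the rack's hole: raise it 66 mm to clear. Point: mid-handle, 41 mm above the collar's underside, 107 mm above the shank's end. z up the punch. 0.25 kg.
- red_caster_mouth (a point): Top centre of the upright axle bore of the red-forked caster, which lies on its side, fixed, on wood blocks; 145 mm above the bench, z up. The mouth tapers from 34 mm at the rim to 26 mm 8 mm lower; the 26 mm bore goes right through, 60 mm from rim to the fork's underside. x points to the fork's yoke. Nothing near rises above the mouth.
- red_pin (a joint): Downward travel (m) of the copper-coloured, flat-topped axle pin, 25 mm wide, in the red caster. At 0 its top is 6 mm below the mouth; it starts at 0 to 0.008. Stuck with about 8 N of friction and a drag of 20 N per m/s; stays where left; stops at 0.0605, standing on a pad. With the punch's collar on the mouth it reads 0.060 and the pin's top is below the fork.
- green_pin (a joint): The same for the pin of the identical caster with a green fork, which must stay in; it starts at 0 to 0.008.

How it is judged:
By the outcome, as a careful person would: the job done as asked, in the order asked, and still so for the second after the job is handed in, with the robot touching nothing.
It also fails if it takes over 38 s, if anything falls off the work surface, if the arm or the gripper's body presses on something with over 40 N, if the wrist force passes 120 N, or if a joint passes its speed limit or range.

ROBOT

A 6-joint arm with a two-finger parallel gripper is mounted at the origin on the work surface. World frame = base frame: x ahead of the robot, y to its left, z up, the work surface at z = 0. Lengths are in m, angles in rad, forces in N, time in s.
With the tool pointing down it reaches from about 0.375 to 0.975 m from the base axis. Payload 3.8 kg.
Tool frame: the origin (TCP) lies midway between the tips of the shut fingers; the grasp point (between the pads) lies 19 mm behind it; x points along the fingers, y is the direction in which the jaws open and shut, and the axes are right-handed (so a half turn about x gives the same grasp; the last joint's range is limited). The gripper opens to 85 mm and grips with 20 to 120 N. Pads are 22 mm wide; open, the fingers measure 114 mm over their backs; the gripper's body (76 mm by 85 mm) begins 54 mm behind the grasp point. The pads swing forward as they close: fully open they stand 13 mm farther back than shut.
Start: joints at [1.17, 0.264, 1.604, -0, 1.274, -0.037], TCP at [0.24, 0.631, 0.231] pointing down, gripper open.
Joint ranges: [-2.63, 2.63], [-0.94, 2.18], [0.31, 2.57], [-1.31, 4.45], [0, 2.66], [-2.55, 2.55]. Speed limits (rad/s): [2.57, 2.57, 3.14, 3.14, 3.14, 3.14].

INTERFACE

Orientations are given as a rotation vector (axis times angle).
In Python, from workcell import read_state, read_camera, get_calibration, finish_job gives the robot as it stands. The module is installed in compiled form; this text tells all that it offers.
- The arm moves only by the shell command python3 -m creep 'ROWS' [FORCE]. ROWS is JSON, a list of rows, each a list of 3 entries, a list of its own where there are three numbers: the closure in counts, from 0 (fully open) to 255 (shut), then the shift along the world's x, y, z in mm, then the turn about the world's z in rad. In form: [[hand, [tx, ty, tz], spin], ...]. A call has exactly 8 rows; each row shifts and turns the commanded pose from where the row before left it; what a row does not reach is not made up. A row lasts 1/12 s, in which the tool goes at most 41.7 mm and 7.16 degrees, less where a joint would pass 70% of its speed; a pose out of reach is approached as far as the arm can. A call is refused whole if a number of a shift passes 41.7 or a number of a turn 0.125, either way. A call with a gripper value outside its range is refused whole. The fingers move at their own pace and stop on an object; FORCE is the grip in N (left out, the last holds). Time passes only in rows, so rows that do not move let the fingers close, or fill a call up. It gives the time, the measured TCP pose, the force and the opening at its end, in the units of the state.
- read_state(): the state, without advancing time (a new reading comes with each control period).
- read_camera(name): name is "scene" or "side" or "wrist"; returns (picture, depth): 480x640x3 uint8, blue, green, red; 480x640 float32, m along the optical axis (not along the pixel's ray), 0 where there is no reading.
- get_calibration(name): a dict with "K" (3x3 intrinsics, pixels), "eye" and "orientation" of the camera in the world. Camera axes: x right, y down, z forward; pixel columns grow to the right and rows downward; lengths in m; the calibration is good to about 2 mm. A picture is of the moment at which its call begins: read the wrist's pose just before it. get_calibration takes no time and is no camera call; for the wrist camera it gives the pose at the moment of the call.
- finish_job(): hands the job in, once; it reports no verdict.
The state is a dict: "time": time; "q": joint angles; "joint_vel": joint speeds; "joint_torque": joint torques, N m; "tool_pos": TCP position; "tcp_rot": TCP orientation; "wrist_force": force on the tool from outside, world axes, zero at the start; "torque": the same for the moment, N m; "width": opening from 0.0 (shut) to 1.0 (fully open).
Only numpy, scipy, OpenCV 4.12 (cv2) and the standard library are available. Lean on these libraries where they do the work, as an engineer would, in place of code of your own. Each camera call takes 0.05 s, during which the arm holds its last target.

## Working session

There is one attempt and no reset: what is moved stays moved. The work goes in short steps, Python scripts to look and compute and a shell command to move; the robot and the scene stay as the last step left them, time stands still between calls to the robot, and variables do not carry over. Pictures are saved under pics/ and viewed, and the job is handed in when it is done.

```bash
mkdir -p pics; ls
cat > h.py <<'E'
import numpy as np, cv2
from workcell import *
def snap(n,tag):
    c=get_calibration(n); im,d=read_camera(n)
    cv2.imwrite(f'pics/{tag}.png',im); np.savez(f'pics/{tag}.npz',im=im,d=d,K=np.array(c['K']),eye=np.array(c['eye']),o=np.array(c['orientation']))
    return c
E
python3 - <<'E'
from h import *
print(read_state())
for n in('scene','side'):print(n,snap(n,n+'0'))
E
```

```text
pics
{'time': 0.0, 'q': array([ 1.17013025e+00,  2.64784756e-01,  1.60545748e+00, -1.78725923e-05,
        1.27368845e+00, -3.68974835e-02]), 'joint_vel': array([-6.83761789e-04, -1.66120476e-05,  6.25705283e-04, -1.89819630e-03,
       -1.24401242e-03, -1.83716491e-04]), 'joint_torque': array([-2.47832386e-04, -5.15150821e+01, -3.67293191e+01,  2.04320349e-05,
        1.36840035e-02,  1.30503608e-06]), 'tool_pos': array([0.23986898, 0.6301173 , 0.22989566]), 'tcp_rot': array([ 0.28362948,  1.55237836, -0.28723685]), 'wrist_force': array([-0.50216224,  0.48903006,  0.01583911]), 'torque': array([-0.01756361, -0.00436183,  0.02954589]), 'width': 0.9974189080697157}
scene {'K': array([[622.56736518,   0.        , 316.27874983],
       [  0.        , 622.56736518, 252.34742816],
       [  0.        ,   0.        ,   1.        ]]), 'eye': array([1.00113839, 0.46881804, 0.86866797]), 'orientation': array([-0.99478836, -2.49453548,  0.98842812])}
side {'K': array([[487.61819496,   0.        , 313.78377554],
       [  0.        , 487.61819496, 237.0629339 ],
       [  0.        ,   0.        ,   1.        ]]), 'eye': array([ 0.45596201, -0.55894604,  0.76396163]), 'orientation': array([-2.3841292 ,  0.15546896, -0.0857711 ])}
```

View pics/scene0.png

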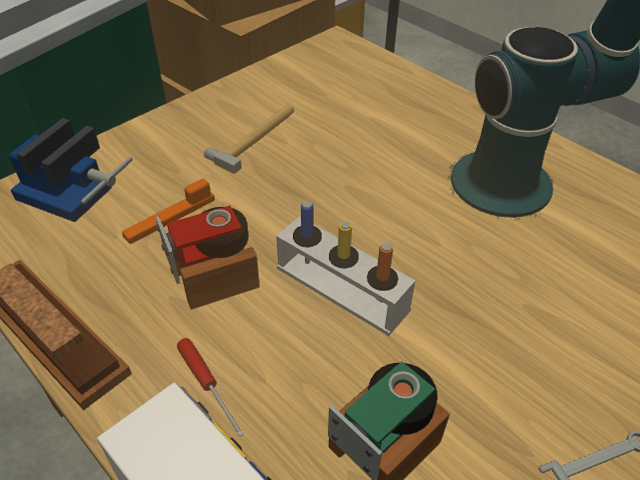

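View pics/side0.png

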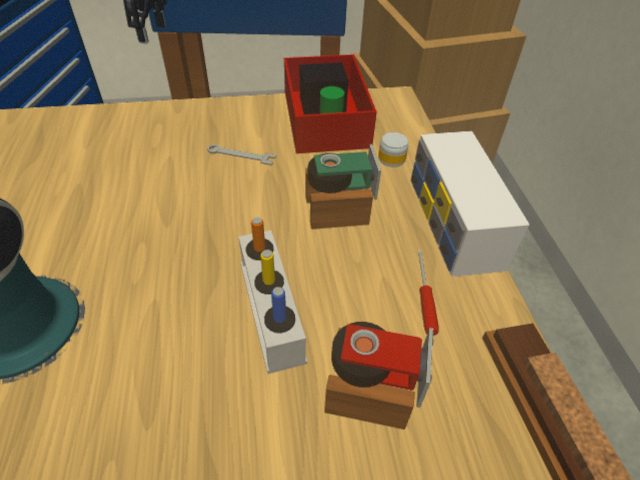

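The scene view shows the blue punch handle at (307,218), with the red caster's bore at (219,217) and the green one at (404,385). In the side view the blue handle is at (279,305) and the red bore at (365,343). Next I measure the red bore and the punch.

```bash
cat >> h.py <<'E'
from scipy.spatial.transform import Rotation as R
def cloud(tag):
    z=np.load(f'pics/{tag}.npz'); K=z['K'];d=z['d'];h,w=d.shape
    v,u=np.mgrid[:h,:w]; p=np.stack([(u-K[0,2])/K[0,0]*d,(v-K[1,2])/K[1,1]*d,d],-1)
    P=p@R.from_rotvec(z['o']).as_matrix().T+z['eye']; P[d==0]=np.nan
    return z['im'],P,z
def ray(z,u,v,h):
    K=z['K'];r=R.from_rotvec(z['o']).as_matrix()@np.array([(u-K[0,2])/K[0,0],(v-K[1,2])/K[1,1],1]);e=z['eye']
    return e+r*(h-e[2])/r[2]
def circ(p):
    A=np.c_[2*p,np.ones(len(p))];s=np.linalg.lstsq(A,(p**2).sum(1),rcond=None)[0]
    return s[:2],np.sqrt(s[2]+s[0]**2+s[1]**2)
E
python3 - <<'E'
from h import *
for t,pb,pm in(('scene0',(307,218),(219,217)),('side0',(279,305),(365,343))):
    im,P,z=cloud(t)
    hsv=cv2.cvtColor(im,cv2.COLOR_BGR2HSV)
    m=np.zeros(hsv.shape[:2],bool);m[pb[1]-25:pb[1]+25,pb[0]-15:pb[0]+15]=1
    m&=(hsv[...,0]>105)&(hsv[...,0]<130)&(hsv[...,1]>80)
    b=P[m];b=b[~np.isnan(b).any(1)];print(t,'handle n',len(b),'z',np.percentile(b[:,2],[1,50,99]),'xy',np.median(b[:,:2],0))
    c,r=circ(b[(b[:,2]>.1)][:,:2]);print(' circle',c,r)
    # top cap
    v,u=np.nonzero(m);print(' bbox',u.min(),u.max(),v.min(),v.max())
    # collar: black, around z 0.091
    q=P[pb[1]-30:pb[1]+50,pb[0]-40:pb[0]+40].reshape(-1,3);g=hsv[pb[1]-30:pb[1]+50,pb[0]-40:pb[0]+40].reshape(-1,3)
    k=q[(g[:,2]<80)&(abs(q[:,2]-.091)<.004)&(np.hypot(*(q[:,:2]-c).T)<.04)];print(' collar',len(k),(k.min(0)+k.max(0))/2,k.max(0)-k.min(0))
    # mouth
    x,y=pm;w=25
    q=P[y-w:y+w,x-w:x+w];g=hsv[y-w:y+w,x-w:x+w]
    print(' mouth ray',ray(z,x,y,.145))
    gm=((g[...,1]<60)&(g[...,2]>90)&(q[...,2]>.125)).astype(np.uint8)
    cs,_=cv2.findContours(gm,cv2.RETR_EXTERNAL,cv2.CHAIN_APPROX_NONE);cc=max(cs,key=cv2.contourArea)
    e=cv2.fitEllipse(cc);print(' ell',e,ray(z,e[0][0]+x-w,e[0][1]+y-w,.145), np.nanpercentile(q[gm>0][:,2],[5,50,95]))
    pts=np.array([ray(z,a+x-w,b_+y-w,.145)[:2] for a,b_ in cc[:,0]]);print(' rimcirc',circ(pts))
    cv2.imwrite(f'pics/z_{t}.png',np.hstack([cv2.resize(im[y-40:y+40,x-40:x+40],(400,400)),cv2.resize(im[pb[1]-40:pb[1]+40,pb[0]-40:pb[0]+40],(400,400))]))
    pin=P[y-4:y+5,x-4:x+5].reshape(-1,3);print(' pin z',np.nanmedian(pin,0))
E
```

```text
scene0 handle n 46 z [0.09463458 0.15903316 0.16246767] xy [ 0.4812439  -0.09845151]
 circle [ 0.47472534 -0.1026951 ] 0.008957244545639481
 bbox 301 312 204 236
 collar 338 [ 0.47452191 -0.10198298  0.09104882] [0.05134275 0.0513044  0.00775283]
 mouth ray [ 0.58997774 -0.19522877  0.145     ]
 ell ((24.201513290405273, 25.683971405029297), (15.73271656036377, 23.456850051879883), 83.78977966308594) [ 0.59198079 -0.19481429  0.145     ] [0.1377265  0.14269857 0.14625891]
 rimcirc (array([ 0.59181237, -0.194994  ]), np.float64(0.01944181952092913))
 pin z [ 0.58549402 -0.20294342  0.13679511]
side0 handle n 336 z [0.09308244 0.13092626 0.1597945 ] xy [ 0.47276448 -0.11484508]
 circle [ 0.47297153 -0.10733885] 0.009225495034168606
 bbox 271 285 290 322
 collar 401 [ 0.47362299 -0.10958458  0.09098501] [0.04842039 0.04783815 0.00795541]
 mouth ray [ 0.59114553 -0.20219625  0.145     ]
 ell ((24.208463668823242, 23.73654556274414), (23.257373809814453, 26.85890769958496), 105.80880737304688) [ 0.59043787 -0.19999865  0.145     ] [0.1364258  0.14201056 0.1442863 ]
 rimcirc (array([ 0.59049981, -0.1996358 ]), np.float64(0.019397666906226314))
 pin z [ 0.59328136 -0.19687889  0.13511823]
```

Run:
```python
from h import *
s=read_state();M=R.from_rotvec(s['tcp_rot']).as_matrix();print(M.round(3),'jaw yaw',np.arctan2(M[1,1],M[0,1]))
for t,ps in(('scene0',((307,235),(344,257),(383,278))),('side0',((280,318),(268,282),(260,249)))):
    im,P,z=cloud(t)
    for p in ps:
        print(t,ray(z,*p,.091))
    # green mouth
print(ray(cloud('scene0')[2],404,385,.145),ray(cloud('scene0')[2],350,430,.145))
```

```text
[[-0.001  0.356  0.935]
 [-0.002  0.935 -0.356]
 [-1.    -0.002 -0.   ]] jaw yaw 1.2069973912173657
scene0 [ 0.47463869 -0.10167305  0.091     ]
scene0 [ 0.46486655 -0.01960921  0.091     ]
scene0 [0.45168217 0.05805328 0.091     ]
side0 [ 0.47439501 -0.10773689  0.091     ]
side0 [ 0.46038521 -0.0310871   0.091     ]
side0 [0.45137765 0.0475291  0.091     ]
[0.60970258 0.23287603 0.145     ] [0.70848461 0.22875874 0.145     ]
```

View pics/z_side0.png

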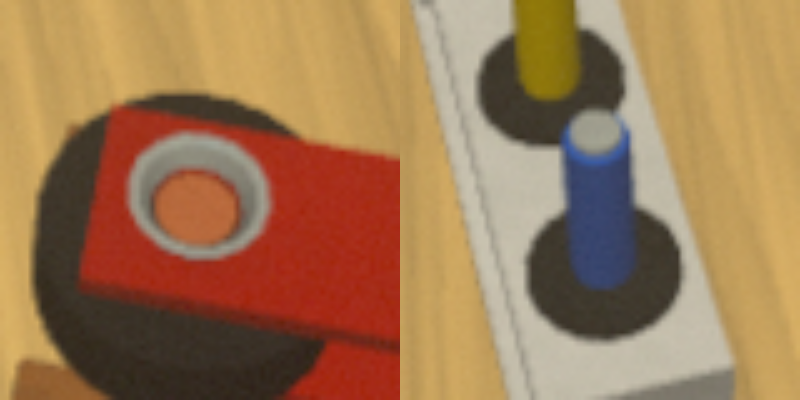

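```bash
python3 -m creep '[[0,[11.7,-36.7,0],-0.053],[0,[11.7,-36.7,0],-0.053],[0,[11.7,-36.7,0],-0.053],[0,[11.7,-36.7,0],-0.053],[0,[11.7,-36.7,0],-0.053],[0,[11.7,-36.7,0],-0.053],[0,[11.7,-36.7,0],-0.053],[0,[11.7,-36.7,0],-0.053]]' 60
python3 -m creep '[[0,[11.7,-36.7,0],-0.053],[0,[11.7,-36.7,0],-0.053],[0,[11.7,-36.7,0],-0.053],[0,[11.7,-36.7,0],-0.053],[0,[11.7,-36.7,0],-0.053],[0,[11.7,-36.7,0],-0.053],[0,[11.7,-36.7,0],-0.053],[0,[11.7,-36.7,0],-0.053]]'
python3 -m creep '[[0,[11.7,-36.7,0],-0.053],[0,[11.7,-36.7,0],-0.053],[0,[11.7,-36.7,0],-0.053],[0,[11.7,-36.7,0],-0.053],[0,[0,0,0],0],[0,[0,0,0],0],[0,[0,0,0],0],[0,[0,0,0],0]]'
python3 - <<'E'
from h import *
snap('wrist','w1')
s=read_state();print(s['tool_pos'],s['q'],s['wrist_force'],R.from_rotvec(s['tcp_rot']).as_matrix().round(3))
E
```

```text
time: 0.77
tool_pos: [0.3336, 0.3352, 0.2308]
tcp_rot: [0.617, 1.481, -0.618]
wrist_force: [0.8, 0.6, 1.0]
width: 0.998
time: 1.43
tool_pos: [0.4272, 0.0417, 0.2311]
tcp_rot: [0.943, 1.357, -0.943]
wrist_force: [0.5, 0.2, -0.2]
width: 0.996
time: 2.1
tool_pos: [0.4736, -0.1021, 0.2309]
tcp_rot: [1.099, 1.277, -1.1]
wrist_force: [0.6, 0.4, -0.1]
width: 1.0
[ 0.47368701 -0.10188565  0.23099637] [-2.63507224e-01 -1.01484004e-01  1.99793345e+00  3.38840018e-04
  1.24585829e+00 -4.12480526e-01] [0.17480874 0.7099994  0.29075964] [[-0.001  0.989  0.148]
 [ 0.     0.148 -0.989]
 [-1.    -0.001 -0.001]]
```

View pics/w1.png

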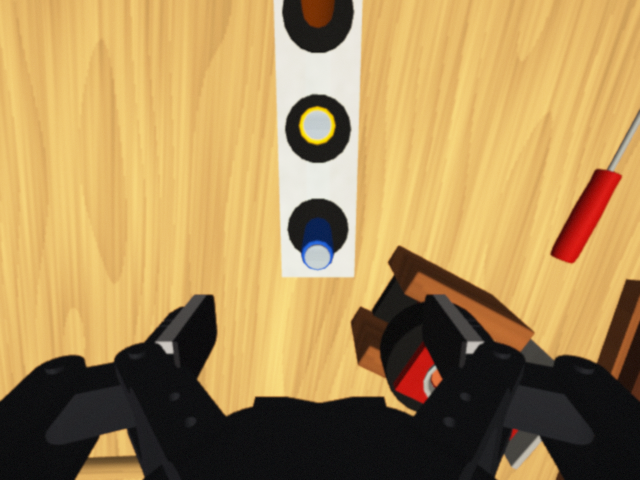

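The wrist view shows the punch cap at (317,257), centred laterally between the jaws. Its collar is at about (318,228), and part of the red mouth shows near (434,383). I'll turn these into positions.

Run:
```python
from h import *
im,P,z=cloud('w1')
print('cap',ray(z,317,257,.161),P[257,317]); 
hsv=cv2.cvtColor(im,cv2.COLOR_BGR2HSV)
c=ray(z,317,257,.161)[:2]
k=(abs(P[...,2]-.091)<.004)&(hsv[...,2]<80)&(np.hypot(P[...,0]-c[0],P[...,1]-c[1])<.045)
q=P[k];print('collar',len(q),(q.min(0)+q.max(0))/2,q.max(0)-q.min(0))
print('mouth',ray(z,434,383,.145))
```

```text
cap [ 0.4734123  -0.10442253  0.161     ] [ 0.47328001 -0.10339556  0.1640593 ]
collar 1675 [ 0.4732856  -0.10134126  0.09179789] [0.04942068 0.04714049 0.00623135]
mouth [ 0.57857196 -0.19783593  0.145     ]
```

Run:
```python
from h import *
for t in('scene0','side0'):
    im,P,z=cloud(t)
    k=(P[...,2]>.07)&(P[...,1]<-.07)&(P[...,1]>-.3)&(P[...,0]>.505)&(P[...,0]<.75)
    q=P[k];d=np.hypot(q[:,0]-.4735,q[:,1]+.104);i=np.argsort(d)[:30];print(t,q[i[::10]].round(3),q.min(0),q.max(0))
    yk=q[q[:,1]>-.135]; print(len(yk), yk[:,0].min() if len(yk) else 0)
```

```text
scene0 [[ 0.505 -0.105  0.08 ]
 [ 0.506 -0.099  0.082]
 [ 0.506 -0.112  0.083]] [ 0.50501103 -0.27211832  0.07006168] [ 0.69780539 -0.09165254  0.1479037 ]
151 0.5050110291938362
side0 [[ 0.505 -0.11   0.085]
 [ 0.507 -0.123  0.082]
 [ 0.506 -0.135  0.082]] [ 0.5050878  -0.27882886  0.07000101] [ 0.69599909 -0.10960703  0.1462397 ]
23 0.5050878034367522
```

```bash
python3 -m creep '[[0,[0,-2,-20],0],[0,[0,0,-25],0],[0,[0,0,-25],0],[0,[0,0,-25],0],[0,[0,0,-19],0],[0,[0,0,-10],0],[0,[0,0,0],0],[0,[0,0,0],0]]' 60
python3 -m creep '[[255,[0,0,0],0],[255,[0,0,0],0],[255,[0,0,0],0],[255,[0,0,0],0],[255,[0,0,0],0],[255,[0,0,0],0],[255,[0,0,0],0],[255,[0,0,0],0]]' 80
```

```text
time: 2.82
tool_pos: [0.4741, -0.1044, 0.1074]
tcp_rot: [1.099, 1.276, -1.099]
wrist_force: [0.1, -0.2, -0.1]
width: 0.997
time: 3.48
tool_pos: [0.4744, -0.1055, 0.1081]
tcp_rot: [1.1, 1.274, -1.1]
wrist_force: [-1.9, 0.2, 5.4]
width: 0.238
```

```bash
python3 -m creep '[[255,[0,0,5],0],[255,[0,0,12],0],[255,[0,0,18],0],[255,[0,0,22],0],[255,[0,0,22],0],[255,[0,0,22],0],[255,[0,0,22],0],[255,[0,0,22],0]]'
python3 -m creep '[[255,[0,0,5],0],[255,[0,0,0],0],[255,[0,0,0],0],[255,[0,0,0],0],[255,[0,0,0],0],[255,[0,0,0],0],[255,[0,0,0],0],[255,[0,0,0],0]]'
python3 - <<'E'
from h import *
for n in('scene','side'):snap(n,n+'1')
a=cv2.imread('pics/scene1.png')[100:400,130:530];b=cv2.imread('pics/side1.png')[150:450,150:550]
cv2.imwrite('pics/lift.png',np.hstack([a,b]))
E
```

```text
time: 4.15
tool_pos: [0.4737, -0.105, 0.2536]
tcp_rot: [1.1, 1.275, -1.1]
wrist_force: [0.5, -0.0, -3.2]
width: 0.237
time: 4.82
tool_pos: [0.4739, -0.1051, 0.2566]
tcp_rot: [1.1, 1.276, -1.101]
wrist_force: [-0.9, 0.2, -1.9]
width: 0.239
```

View pics/lift.png

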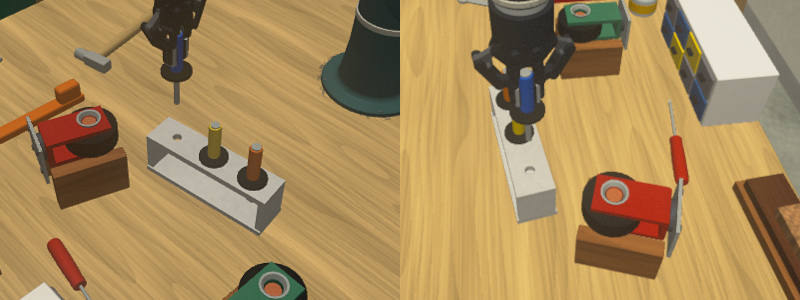

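The punch is held upright and clear. The shank tip is near (308,203) in the scene view and (279,288) in the side view. The awl and chisel are undisturbed. Next I compute the shift from tip to mouth in each camera.

Run:
```python
from h import *
im,P,a=cloud('scene1');_,_,b=cloud('side1')
for h in(.165,.168):
  print(h,ray(a,308,203,h),ray(b,279,288,h))
print(ray(a,178+130,172,.234))
s=np.hstack([cv2.resize(a['im'][150:220,270:350],(400,350)),cv2.resize(b['im'][220:300,240:320],(400,350))]);cv2.imwrite('pics/tip.png',s)
for t,pm in(('scene1',(219,217)),('side1',(365,343))):
    im,P,z=cloud(t);x,y=pm;w=25;hsv=cv2.cvtColor(im,cv2.COLOR_BGR2HSV)
    q=P[y-w:y+w,x-w:x+w];g=hsv[y-w:y+w,x-w:x+w]
    gm=((g[...,1]<60)&(g[...,2]>90)&(q[...,2]>.125)).astype(np.uint8)
    cs,_=cv2.findContours(gm,cv2.RETR_EXTERNAL,cv2.CHAIN_APPROX_NONE);cc=max(cs,key=cv2.contourArea)
    pts=np.array([ray(z,i+x-w,j+y-w,.145)[:2] for i,j in cc[:,0]]);print(circ(pts))
```

```text
0.165 [ 0.47171315 -0.10175073  0.165     ] [ 0.47574689 -0.10279406  0.165     ]
0.168 [ 0.47397029 -0.09931818  0.168     ] [ 0.4756478  -0.10507878  0.168     ]
[ 0.47338153 -0.09953027  0.234     ]
(array([ 0.59187086, -0.19495157]), np.float64(0.019481858445660295))
(array([ 0.5904843 , -0.19966136]), np.float64(0.01939013597649199))
```

View pics/tip.png

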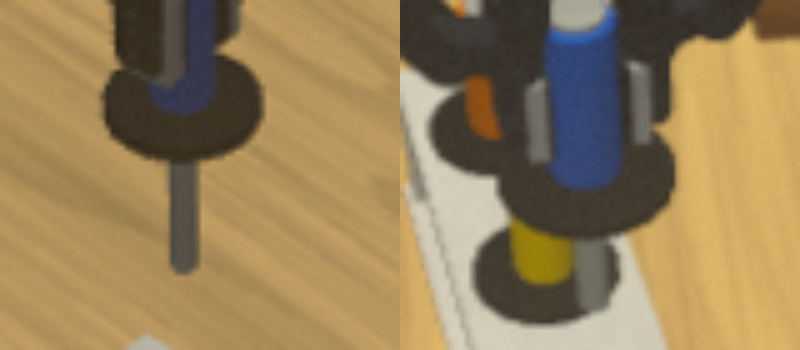

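```bash
python3 -m creep '[[255,[12,-9.6,0],0],[255,[21,-16.8,0],0],[255,[24,-19.2,0],0],[255,[24,-19.2,0],0],[255,[21,-16.8,0],0],[255,[15,-12,0],0],[255,[0,0,0],0],[255,[0,0,0],0]]'
python3 - <<'E'
from h import *
for n in('scene','side'):snap(n,n+'2')
a=cloud('scene2')[2]['im'][160:240,180:260];b=cloud('side2')[2]['im'][290:370,325:405]
cv2.imwrite('pics/over.png',np.hstack([cv2.resize(a,(400,400)),cv2.resize(b,(400,400))]))
E
```

```text
time: 5.58
tool_pos: [0.5915, -0.1993, 0.2565]
tcp_rot: [1.101, 1.276, -1.101]
wrist_force: [0.3, 0.3, -3.1]
width: 0.237
```

View pics/over.png

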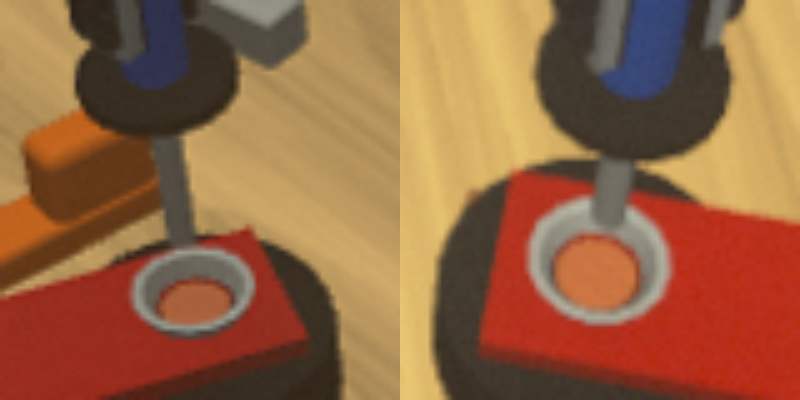

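Run:
```python
from h import *
a=cloud('scene2')[2];b=cloud('side2')[2]
for h in(.165,.168):print(h,ray(a,216.2,207.5,h),ray(b,325+208/5,290+222/5,h))
print(ray(a,218.4,218,.145),ray(b,365,290+260/5,.145))
```

```text
0.165 [ 0.59066647 -0.1984109   0.165     ] [ 0.59194254 -0.20033286  0.165     ]
0.168 [ 0.59241646 -0.19556625  0.168     ] [ 0.59126145 -0.20212904  0.168     ]
[ 0.59220983 -0.19396861  0.145     ] [ 0.59149    -0.20057273  0.145     ]
```

The tip is within 1–2 mm of the bore axis in both views, so I nudge y by +1.5 mm and drive down.

```bash
python3 -m creep '[[255,[0,1.5,-6],0],[255,[0,0,-8],0],[255,[0,0,-8],0],[255,[0,0,-6],0],[255,[0,0,-5],0],[255,[0,0,-5],0],[255,[0,0,-5],0],[255,[0,0,-5],0]]' 100
python3 -m creep '[[255,[0,0,-5],0],[255,[0,0,-5],0],[255,[0,0,-5],0],[255,[0,0,-5],0],[255,[0,0,-5],0],[255,[0,0,-5],0],[255,[0,0,0],0],[255,[0,0,0],0]]'
python3 - <<'E'
from h import *
s=read_state();print(s['tool_pos'],s['wrist_force'],s['torque'])
for n in('scene','side'):snap(n,n+'3')
a=cloud('scene3')[2]['im'][160:240,180:260];b=cloud('side3')[2]['im'][290:370,325:405]
cv2.imwrite('pics/down.png',np.hstack([cv2.resize(a,(400,400)),cv2.resize(b,(400,400))]))
E
```

```text
time: 6.35
tool_pos: [0.5906, -0.1971, 0.2095]
tcp_rot: [1.1, 1.276, -1.101]
wrist_force: [-3.9, 1.1, 4.7]
width: 0.238
time: 7.02
tool_pos: [0.5917, -0.1974, 0.1781]
tcp_rot: [1.1, 1.274, -1.1]
wrist_force: [-0.3, 0.0, -3.4]
width: 0.234
[ 0.59173599 -0.19744845  0.17812454] [-0.30943978  0.0481787  -3.4492984 ] [-0.02196703 -0.02264087 -0.00899969]
```

View pics/down.png

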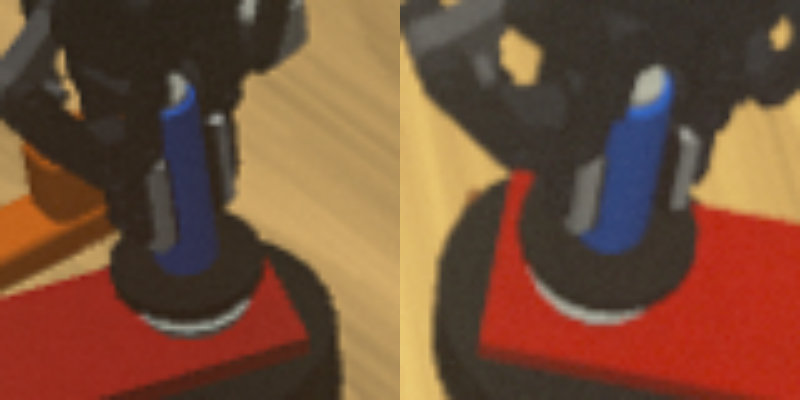

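The collar is now about 10 mm above the rim and roughly centred. I keep going down.

```bash
python3 -m creep '[[255,[0,0,-3],0],[255,[0,0,-3],0],[255,[0,0,-2],0],[255,[0,0,-1],0],[255,[0,0,-1],0],[255,[0,0,0],0],[255,[0,0,0],0],[255,[0,0,0],0]]'
python3 - <<'E'
from h import *
s=read_state();print(s['tool_pos'],s['wrist_force'],s['torque'])
E
```

```text
time: 7.78
tool_pos: [0.592, -0.1975, 0.1699]
tcp_rot: [1.101, 1.273, -1.099]
wrist_force: [2.3, -1.0, 2.7]
width: 0.23
[ 0.59199649 -0.1975472   0.16986228] [ 2.328713   -1.03435066  2.67168879] [-0.13620439 -0.57103423  0.01381516]
```

Run:
```python
from h import *
for n in('scene','side'):snap(n,n+'4')
a=cloud('scene4')[2]['im'][160:240,180:260];b=cloud('side4')[2]['im'][290:370,325:405]
cv2.imwrite('pics/down4.png',np.hstack([cv2.resize(a,(400,400)),cv2.resize(b,(400,400))]))
for t in('scene4','side4'):
    im,P,z=cloud(t);hsv=cv2.cvtColor(im,cv2.COLOR_BGR2HSV)
    k=(np.hypot(P[...,0]-.592,P[...,1]+.1975)<.03)&(P[...,2]<.165)&(P[...,2]>.143)&(hsv[...,2]<70)
    q=P[k];print(t,len(q),np.percentile(q[:,2],[5,25,50,75,95]),(q.min(0)+q.max(0))/2,q.max(0)-q.min(0))
```

```text
scene4 375 [0.14881228 0.15056189 0.15150958 0.15256644 0.15416026] [ 0.59292152 -0.19315761  0.15371874] [0.05140492 0.05106989 0.01899956]
side4 441 [0.14894257 0.14990502 0.15063632 0.1514631  0.1524132 ] [ 0.59280508 -0.20337649  0.15033162] [0.04981054 0.04111573 0.00639088]
```

View pics/down4.png

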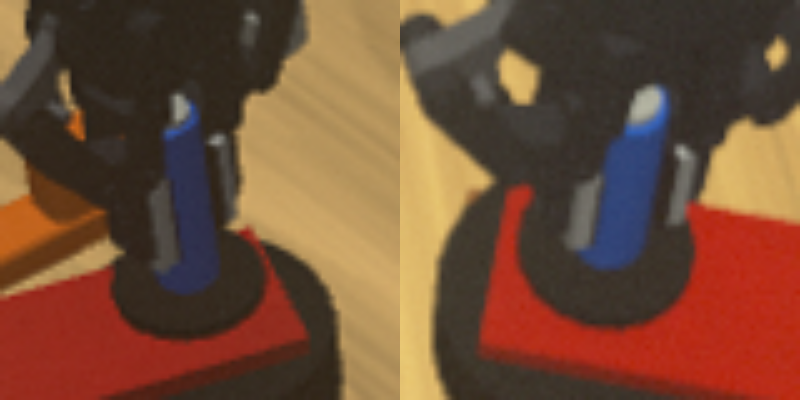

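The collar now covers the rim with its top at 0.151 (0.145 + 0.006), so it is on the caster. A slight moment remains in the grip. I'll press a little further to seat it and watch the force.

```bash
python3 -m creep '[[255,[0,0,-0.5],0],[255,[0,0,-0.5],0],[255,[0,0,-0.5],0],[255,[0,0,0],0],[255,[0,0,0],0],[255,[0,0,0],0],[255,[0,0,0],0],[255,[0,0,0],0]]'
python3 - <<'E'
from h import *
s=read_state();print(s['tool_pos'],s['wrist_force'],s['torque'])
E
```

```text
time: 8.55
tool_pos: [0.5918, -0.1974, 0.1682]
tcp_rot: [1.101, 1.274, -1.099]
wrist_force: [5.0, -0.9, 4.8]
width: 0.234
[ 0.5918428  -0.19744763  0.16824894] [ 5.04299775 -0.87968846  4.83469847] [-0.23955676 -1.02615604 -0.07615671]
```

```bash
python3 -m creep '[[255,[0,0,-0.5],0],[255,[0,0,-0.5],0],[255,[0,0,-0.5],0],[255,[0,0,0],0],[255,[0,0,0],0],[255,[0,0,0],0],[255,[0,0,0],0],[255,[0,0,0],0]]'
python3 - <<'E'
from h import *
s=read_state();print(s['tool_pos'],s['wrist_force'],s['torque'])
for n in('scene','side'):snap(n,n+'5')
for t in('scene5','side5'):
    im,P,z=cloud(t);hsv=cv2.cvtColor(im,cv2.COLOR_BGR2HSV)
    k=(np.hypot(P[...,0]-.592,P[...,1]+.1975)<.03)&(P[...,2]<.156)&(P[...,2]>.143)&(hsv[...,2]<70)
    q=P[k];A=np.c_[q[:,:2]-[.592,-.1975],np.ones(len(q))];print(t,len(q),np.median(q[:,2]),np.linalg.lstsq(A,q[:,2],rcond=None)[0])
E
```

```text
time: 9.22
tool_pos: [0.5919, -0.1975, 0.1682]
tcp_rot: [1.101, 1.273, -1.099]
wrist_force: [2.5, -0.8, 11.1]
width: 0.237
[ 0.59189723 -0.19754869  0.16821404] [ 2.46698656 -0.83910417 11.05010876] [-0.14644335 -0.50653676 -0.01635844]
scene5 368 0.15021814458220778 [-0.0109206  -0.02702688  0.15038968]
side5 443 0.14909920486644224 [ 0.00304685 -0.00603672  0.14901048]
```

```bash
python3 -m creep '[[255,[0,0,-0.5],0],[255,[0,0,-0.5],0],[255,[0,0,-0.5],0],[255,[0,0,-0.5],0],[255,[0,0,0],0],[255,[0,0,0],0],[255,[0,0,0],0],[255,[0,0,0],0]]'
python3 - <<'E'
from h import *
s=read_state();print(s['tool_pos'],s['wrist_force'],s['torque'])
E
```

```text
time: 9.98
tool_pos: [0.592, -0.1976, 0.1681]
tcp_rot: [1.1, 1.273, -1.099]
wrist_force: [-0.6, 1.1, 17.9]
width: 0.235
[ 0.59198092 -0.19757291  0.16813657] [-0.58123326  1.11381258 17.93394222] [ 0.15201474  0.1938101  -0.03798061]
```

The tool stays at 0.168 while the force rises to 18 N, so the collar is seated. I relieve the preload a little, open the jaws and retreat straight up.

```bash
python3 -m creep '[[255,[0,0,1],0],[255,[0,0,1],0],[255,[0,0,0],0],[255,[0,0,0],0],[0,[0,0,0],0],[0,[0,0,0],0],[0,[0,0,0],0],[0,[0,0,0],0]]' 40
python3 -m creep '[[0,[0,0,0],0],[0,[0,0,0],0],[0,[0,0,0],0],[0,[0,0,0],0],[0,[0,0,0],0],[0,[0,0,0],0],[0,[0,0,0],0],[0,[0,0,0],0]]'
python3 - <<'E'
from h import *
s=read_state();print(s['tool_pos'],s['wrist_force'],s['torque'])
for n in('scene','side'):snap(n,n+'6')
a=cloud('scene6')[2]['im'][160:240,180:260];b=cloud('side6')[2]['im'][290:370,325:405]
cv2.imwrite('pics/rel.png',np.hstack([cv2.resize(a,(400,400)),cv2.resize(b,(400,400))]))
E
```

```text
time: 10.65
tool_pos: [0.5894, -0.1967, 0.1644]
tcp_rot: [1.099, 1.28, -1.102]
wrist_force: [0.7, 0.4, 0.5]
width: 0.791
time: 11.32
tool_pos: [0.5912, -0.1973, 0.1664]
tcp_rot: [1.1, 1.275, -1.1]
wrist_force: [0.4, 0.6, -0.5]
width: 0.998
[ 0.59122759 -0.19729965  0.16636368] [ 0.3721247   0.59898469 -0.47451688] [ 0.02119466 -0.00937891 -0.05744317]
```

View pics/rel.png

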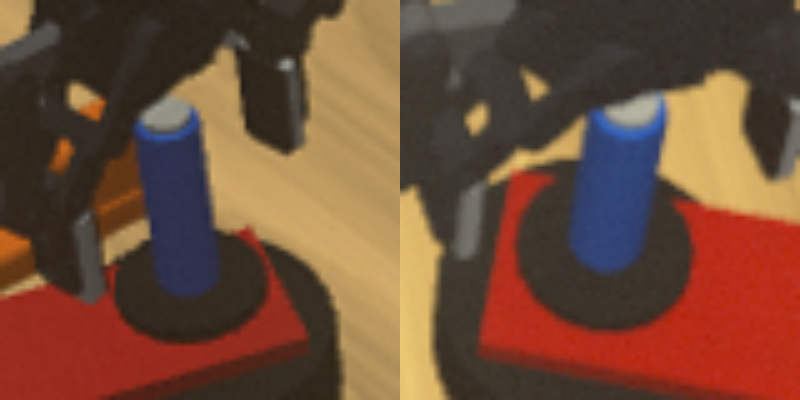

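The jaws are open and the punch stands upright, its collar flat on the mouth at about (190,290) in the left crop. I now retreat upward.

```bash
python3 -m creep '[[0,[0,0,8],0],[0,[0,0,15],0],[0,[0,0,20],0],[0,[0,0,25],0],[0,[0,0,25],0],[0,[0,0,25],0],[0,[0,0,25],0],[0,[0,0,20],0]]'
python3 -m creep '[[0,[-25,20,0],0],[0,[-30,25,0],0],[0,[-30,25,0],0],[0,[-30,25,0],0],[0,[-20,15,0],0],[0,[0,0,0],0],[0,[0,0,0],0],[0,[0,0,0],0]]'
python3 - <<'E'
from h import *
s=read_state();print(s['tool_pos'],s['wrist_force'])
for n in('scene','side'):snap(n,n+'7')
a=cloud('scene7')[2]['im'];b=cloud('side7')[2]['im']
cv2.imwrite('pics/end.png',np.hstack([a[150:450,150:550],b[140:440,170:570]]))
cv2.imwrite('pics/end2.png',np.hstack([cv2.resize(a[160:260,160:260],(400,400)),cv2.resize(b[290:390,325:425],(400,400))]))
for t in('scene7','side7'):
    im,P,z=cloud(t);hsv=cv2.cvtColor(im,cv2.COLOR_BGR2HSV)
    k=(np.hypot(P[...,0]-.592,P[...,1]+.1975)<.03)&(P[...,2]<.158)&(P[...,2]>.143)&(hsv[...,2]<70)
    q=P[k];A=np.c_[q[:,:2]-[.592,-.1975],np.ones(len(q))];print(t,len(q),np.median(q[:,2]),np.linalg.lstsq(A,q[:,2],rcond=None)[0],(q.min(0)+q.max(0))/2)
E
```

```text
time: 12.08
tool_pos: [0.5916, -0.1974, 0.3326]
tcp_rot: [1.101, 1.272, -1.099]
wrist_force: [0.9, -0.3, 1.3]
width: 1.0
time: 12.75
tool_pos: [0.4568, -0.0876, 0.3302]
tcp_rot: [1.1, 1.273, -1.099]
wrist_force: [-0.1, 0.2, -0.3]
width: 0.998
[ 0.45679338 -0.08755691  0.33017711] [-0.06111674  0.17858096 -0.28728618]
scene7 387 0.14982989515388812 [-0.00207471 -0.01055105  0.15003904] [ 0.59260994 -0.19482184  0.15087941]
side7 551 0.14906355290176065 [-0.00077229 -0.00907474  0.14899986] [ 0.59217216 -0.19820779  0.14942487]
```

View pics/end.png

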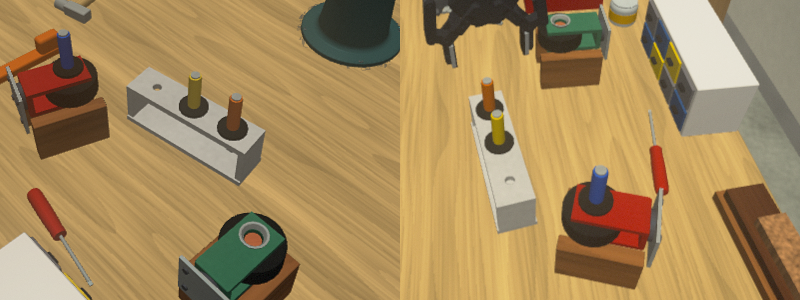

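View pics/end2.png

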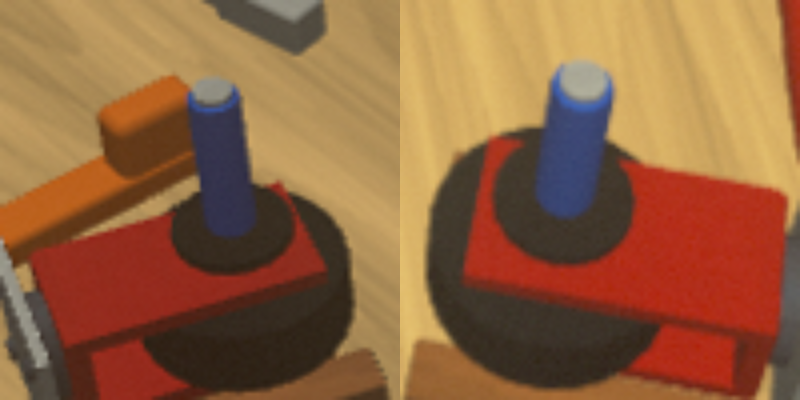

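Both views show the punch standing upright, its collar flat on the red mouth (tilt about 0.01 rad, top at about 0.15 m). The green pin is still in place, and the gripper is clear.

```bash
python3 -c "
from workcell import *
print(finish_job())"
```

```text
the job is handed in; nothing more can be done
None
```

I used the blue punch to drive the red caster's pin down until the collar sat on the caster. I then let go, backed the arm away and handed the job in at about 13 s of the 38 s allowed.

**What the last checks showed:**
- **Seating:** under the final press the tool stayed at z = 0.168 m while the wrist force rose from 5 to 18 N. That is the height expected with the collar on the mouth.
- **Punch after release:** both cameras show it upright, with the collar flat to within about 0.01 rad. The collar top reads 0.149–0.150 m against an expected 0.151 m, within the cameras' error.
- **Everything else:** the green caster's pin still shows in its bore. The awl and chisel look undisturbed in the rack, and the gripper is clear.

**What was less certain:**
- **Pin travel:** I could not read this directly; I inferred it from the collar's seating.
- **Camera agreement:** the two fixed cameras differed by 3–6 mm in y, so I aimed using tip-to-mouth offsets within each camera's own picture.
- **Sideways load:** up to 5 N sideways and about 1 N m of moment appeared just before the collar seated. Both had mostly gone by the final press.

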